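# Put the modelling tools away in the slanted tool rack

## Task

Put the two wooden-handled modelling tools away in the slanted tool rack, each handle-down in a pocket of its own, pushed or dropped fully home to the bottom. One of the three pockets has a broken stub jammed in it, so if a tool stops short, take it out and use another pocket. Leave everything else on the table where it is.

Things in the scene. Friction and masses are not known exactly. Their poses are not given: they have to be found in the camera images.
- rack: Fixed wooden tool rack, 150 x 225 mm, 115 high. Three pockets along its y, 62 mm apart, slant 30 degrees from vertical: their upward direction is (0.5, 0, 0.866) in the rack frame, mouths facing up and away from the robot. Origin: base centre on the table; x away from the robot, z up. A stub is jammed in one pocket, any of the three, and stops a tool 30 mm below the mouth: found only by feel.
- loop_tool: Ribbon tool with a steel wire loop as head. Lies flat. Handle: square bar 18 x 18 x 140 mm; the head adds 50 mm (190 overall), 34 to 37 mm wide, too wide for a pocket. Origin under the handle's middle; x along the tool to the head, z up. Butt (bare end) at x = -70 mm, at the start roughly towards the robot. Mass 40 to 85 g, balance near x = +10 to +30 mm.
- paddle_tool: Modelling tool with a small flat wooden blade, 6 mm thick, as head. Lies flat. Handle: square bar 18 x 18 x 140 mm; the head adds 50 mm (190 overall), 34 to 37 mm wide, too wide for a pocket. Origin under the handle's middle; x along the tool to the head, z up. Butt (bare end) at x = -70 mm, at the start roughly towards the robot. Mass 40 to 85 g, balance near x = +10 to +30 mm.
- loop_butt (a point): Centre of the butt end face of the ribbon tool's handle.
- paddle_butt (a point): Centre of the butt end face of the modelling tool's handle.
- mouth0 (a point): Centre of the mouth of the rack's right-hand (-y) pocket, in the slanted top face, 100 mm above the table. The pocket is 24 x 24 mm square (two sides along rack y), with a 3 mm chamfer at the mouth.
- floor0 (a point): Centre of the bottom of the rack's right-hand (-y) pocket, 75 mm down the slant from its mouth.
- mouth1 (a point): Centre of the mouth of the rack's middle pocket, in the slanted top face, 100 mm above the table. The pocket is 24 x 24 mm square (two sides along rack y), with a 3 mm chamfer at the mouth.
- floor1 (a point): Centre of the bottom of the rack's middle pocket, 75 mm down the slant from its mouth.
- mouth2 (a point): Centre of the mouth of the rack's left-hand (+y) pocket, in the slanted top face, 100 mm above the table. The pocket is 24 x 24 mm square (two sides along rack y), with a 3 mm chamfer at the mouth.
- floor2 (a point): Centre of the bottom of the rack's left-hand (+y) pocket, 75 mm down the slant from its mouth.
- brush: Bystander, loose: brush lying between the two tools, 170 mm long with a round handle. Origin at its underside, x along its length.
- bowl: Bystander, loose: white ceramic bowl, 130 mm wide, 50 mm high. Origin at its underside centre.
- cup: Bystander, loose: terracotta cup, 76 mm wide, 80 mm high. Origin at its underside centre.
- jar: Bystander, loose: closed amber jar, 70 mm wide, 90 mm high. Origin at its underside centre.
- mug: Bystander, loose: blue mug, 80 mm wide, 90 mm high. Origin at its underside centre.
- rib: Bystander, loose: flat wooden rib (small slab 50 x 90 x 12 mm). Origin at its underside centre.
- wedge: Bystander, loose: dark wooden block 60 x 30 x 30 mm. Origin at its underside centre.
Mind the look-alikes: they are no part of the job. Leave any pink look-alike of the paddle_tool alone. What is shaped like the loop_tool but blue is not meant.

How it is judged:
By the outcome, as a careful person would: the job done as asked, in the order asked, and still so for the second after the job is handed in, with the robot touching nothing.
It also fails if it takes over 67 s, if anything falls off the work surface, if the arm or the gripper's body presses on something with over 40 N, if the wrist force passes 120 N, or if a joint passes its speed limit or range.

## Robot

A 6-joint arm with a two-finger parallel gripper is mounted at the origin on the work surface. World frame = base frame: x ahead of the robot, y to its left, z up, the work surface at z = 0. Lengths are in m, angles in degrees, forces in N, time in s.
With the tool pointing down it reaches from about 0.4 to 0.825 m from the base axis. Payload 7 kg.
Tool frame: the origin (TCP) lies midway between the tips of the shut fingers; the grasp point (between the pads) lies 19 mm behind it; z points along the fingers, y is the line along which they close (so a half turn about z gives the same grasp; the last joint's range is limited). The gripper opens to 88 mm and grips with 3 to 60 N. Pads are 19 mm wide; open, the fingers measure 130 mm over their backs; the gripper's body (78 mm by 193 mm) begins 47 mm behind the grasp point.
Start: joints at [84.288, 20.546, 0.682, 0, -70.136, -16.507], TCP at [0.255, 0.625, 0.227] pointing down, gripper open.
Joint ranges: [-176.03, 176.03], [-82.01, 121.73], [-58.28, 71.71], [-173.87, 95.51], [-174.79, -0.11], [-173.66, 173.66]. Speed limits (degrees/s): [136.94, 136.94, 172.46, 180, 180, 180].

## Interface

Orientations are given as a 3x3 rotation matrix whose columns are the frame's x, y, z axes.
In Python, from rig import robot gives the robot as it stands. Calls block until the motion is done:
- robot.goto(position, orientation): joint-space move of the TCP to a pose.
- robot.servo_line(position, ori=None, speed=0.15): straight line of the TCP; ori=None keeps the orientation; speed is the mean speed in m/s.
- robot.movej(angles): joint-space move.
- robot.move_gripper(opening): opening from 0.0 (shut) to 1.0 (fully open); the grip force is fixed at half the most; returns when the fingers have stopped.
- robot.dwell(seconds).
- robot.ik(position, orientation): joint angles nearest the present ones, or None.
- robot.grab_frame(name): name is "scene" or "top" or "wrist"; returns (picture, depth): 384x512x3 uint8, red, green, blue; 384x512 float32, m along the optical axis (not along the pixel's ray), 0 where there is no reading.
- robot.camera_info(name): a dict with "vfov" (degrees; the focal length in pixels is half the picture's height over the tangent of half this angle, whatever the lens; pixels are square), "cx", "cy" (the principal point, pixels), "view" (4x4, takes a point from world to camera coordinates); the wrist camera has in their place "T_tool_cam" (4x4, takes a point from camera to tool coordinates, whose origin is the TCP and whose axes are the flange's). Camera axes: x right, y down, z forward; pixel columns grow to the right and rows downward; lengths in m; the calibration is good to about 2 mm. A picture is of the moment at which its call begins: read the wrist's pose just before it. camera_info takes no time and is no camera call.
A pose or a line that the arm cannot do raises robot.Unreachable and nothing moves.
- robot.job_done(): hands the job in; it is judged then, once.
Readings, each from a call of its own:
- robot.read_t(): time.
- robot.read_qpos(): joint angles.
- robot.read_qvel(): joint speeds.
- robot.read_effort(): joint torques, N m.
- robot.read_position(): TCP position.
- robot.read_tcp_rot(): TCP orientation.
- robot.read_force(): force on the tool from outside, world axes, zero at the start.
- robot.read_ft_torque(): the same for the moment, N m.
- robot.read_grip_width(): opening from 0.0 (shut) to 1.0 (fully open).
- robot.read_finger_force(): force on a finger pad.
Only numpy, scipy, OpenCV 4.12 (cv2) and the standard library are available. Lean on these libraries where they do the work, as an engineer would, in place of code of your own. Each camera call takes 0.05 s, during which the arm holds its last target. There are 200 camera calls.

## Working session

There is one attempt and no reset: what is moved stays moved. The work goes in short steps, each a Python script; the robot and the scene stay as the last script left them, time stands still between calls to the robot, and variables do not carry over. Pictures are saved under pics/ and viewed, at most 10 in all, crops included, and the job is handed in when it is done.

```bash
ls; mkdir -p pics; python3 - <<'E'
from rig import robot
import cv2,numpy as np
for n in("scene","top"):
    p,d=robot.grab_frame(n); np.savez(f"{n}.npz",p=p,d=d)
    cv2.imwrite(f"pics/{n}0.png",cv2.resize(p[:,:,::-1],(768,576)))
    i=robot.camera_info(n); print(n,i["vfov"],i["cx"],i["cy"],np.round(i["view"],3).tolist(),(d==0).mean())
i=robot.camera_info("wrist");print(i)
print(robot.read_t(),robot.read_tcp_rot())
E
```

```text
pics
scene 50.710788513486605 249.93450535427317 189.90047707159366 [[0.47, 0.883, -0.017, -0.257], [0.724, -0.396, -0.565, -0.32], [-0.505, 0.253, -0.825, 1.565], [0.0, 0.0, 0.0, 1.0]] 0.0038909912109375
top 56.34682169136714 255.15905565193276 199.71585636986165 [[-0.013, -1.0, 0.02, -0.012], [-0.996, 0.011, -0.091, 0.546], [0.09, -0.021, -0.996, 1.08], [0.0, 0.0, 0.0, 1.0]] 0.004201253255208333
{'vfov': 70.79382692605972, 'cx': 255.14760191455625, 'cy': 190.85275969111876, 'T_tool_cam': array([[-5.69785597e-04, -9.58883883e-01, -2.83798121e-01,
         7.70449251e-02],
       [ 9.99999794e-01, -4.62258875e-04, -4.45855295e-04,
         6.79919867e-04],
       [ 2.96335257e-04, -2.83798316e-01,  9.58883949e-01,
        -1.58545359e-01],
       [ 0.00000000e+00,  0.00000000e+00,  0.00000000e+00,
         1.00000000e+00]])}
0.1 [[ 9.25709932e-01 -3.78233956e-01 -4.41837602e-04]
 [-3.78234181e-01 -9.25708729e-01 -1.50087137e-03]
 [ 1.58667592e-04  1.55648962e-03 -9.99998776e-01]]
```

View pics/scene0.png

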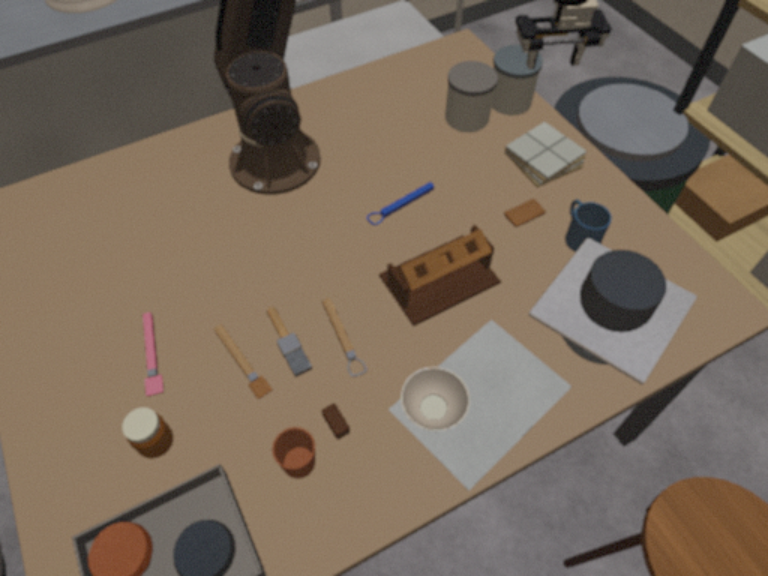

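View pics/top0.png

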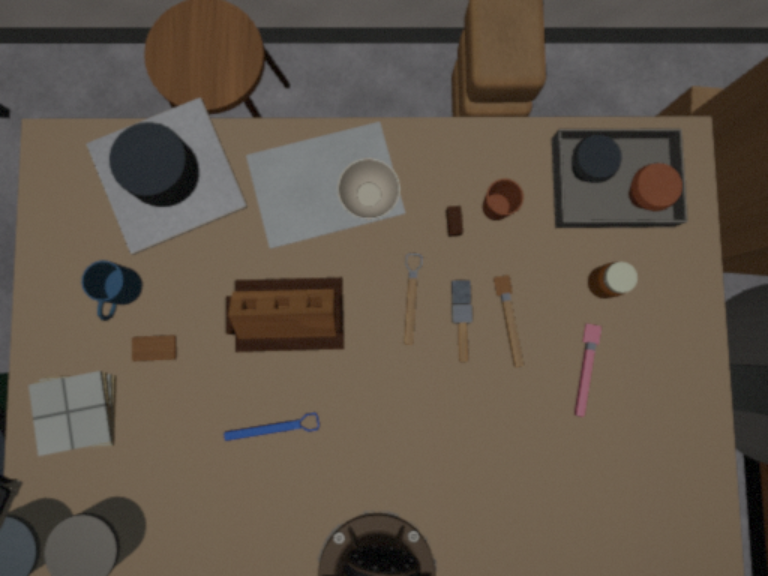

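Candidates, in top-view pixels (768-wide). Wire-loop heads: wooden-handled (410,300), blue (272,427, not meant). Flat-blade heads: wooden (508,320), pink (588,370, not meant). The brush is at (461,320), with a grey ferrule, between the two wooden tools. I choose (410,300) as loop_tool and (508,320) as paddle_tool. The rack is at (285,312), with mouths at about (250,303), (282,303) and (315,302).

```bash
cat > h.py <<'E'
import numpy as np,cv2
from rig import robot
def K(n):
    i=robot.camera_info(n); return 192/np.tan(np.radians(i["vfov"]/2)),i["cx"],i["cy"],i
def cloud(n,d,T=None):
    f,cx,cy,i=K(n)
    if T is None: T=np.linalg.inv(i["view"])
    v,u=np.mgrid[:384,:512]
    c=np.stack([(u-cx)/f*d,(v-cy)/f*d,d],-1)
    w=c@T[:3,:3].T+T[:3,3]; w[d<=0]=np.nan
    return w
def wrist():
    T=np.eye(4);T[:3,:3]=robot.read_tcp_rot();T[:3,3]=robot.read_position()
    p,d=robot.grab_frame("wrist")
    return p,d,T@robot.camera_info("wrist")["T_tool_cam"]
def proj(n,P,T=None):
    f,cx,cy,i=K(n); V=i["view"] if T is None else np.linalg.inv(T)
    c=np.atleast_2d(P)@V[:3,:3].T+V[:3,3]; return np.c_[c[:,0]/c[:,2]*f+cx,c[:,1]/c[:,2]*f+cy]
E
python3 - <<'E'
from h import *
for n in("top","scene"):
    z=np.load(n+".npz");w=cloud(n,z["d"])
    print(n,"table z",np.nanpercentile(w[150:330,150:350,2],[2,10,50,90,98]).round(4))
    box={"loop":(.37,.57,-.09,0) ,"rack":(.36,.52,.07,.32)}
    for nm,(r,c) in dict(loopb=(227,273),looph=(183,275),padb=(241,346),padh=(187,335),rackTL=(194,155),rackTR=(193,223),rackBL=(223,158),rackBR=(223,223),m0=(202,210),m1=(202,188),m2=(202,167)).items() if n=="top" else {}:
        print(nm,w[r,c].round(4))
    if n=="scene":
        for nm,(r,c) in dict(loopb=(202,218),looph=(237,235),padb=(220,147),padh=(257,172),m2=(169,317),m1=(173,299),m0=(180,280)).items(): print(nm,w[r,c].round(4))
    # rack top high points
    m=(w[...,2]>.06)&(w[...,2]<.13)&(w[...,0]>.25)&(w[...,0]<.6)&(w[...,1]>.0)&(w[...,1]<.4)
    q=w[m];print("rack hi",len(q),q.min(0).round(3),q.max(0).round(3))
E
```

```text
top table z [-0.0043 -0.0026  0.0004  0.0159  0.0981]
loopb [ 0.4611 -0.0729  0.0195]
looph [ 0.5986 -0.082   0.0127]
padb [ 0.415  -0.2989  0.0134]
padh [ 0.5843 -0.2713  0.0096]
rackTL [0.5602 0.2729 0.0849]
rackTR [0.5687 0.0807 0.0144]
rackBL [0.477  0.2717 0.0513]
rackBR [0.4748 0.0793 0.0421]
m0 [0.5361 0.115  0.0728]
m1 [0.5365 0.1787 0.0768]
m2 [0.5373 0.2403 0.0748]
rack hi 2087 [0.479 0.064 0.06 ] [0.562 0.285 0.118]
scene table z [-0.0043 -0.002   0.0012  0.0184  0.0913]
loopb [ 0.4692 -0.0733  0.0177]
looph [ 0.6073 -0.0822  0.0177]
padb [ 0.4235 -0.2964  0.018 ]
padh [ 0.5751 -0.2745  0.0125]
m2 [0.5532 0.237  0.0923]
m1 [0.5312 0.186  0.0784]
m0 [0.5185 0.1246 0.0661]
rack hi 1245 [0.476 0.061 0.06 ] [0.564 0.284 0.118]
```

```bash
python3 - <<'E'
from h import *
R=np.array([[1,0,0],[0,-1,0],[0,0,-1.]])
t30=np.array([[.5,0,.866025],[0,-1,0],[.866025,0,-.5]])
print(robot.ik([.59,.18,.205],t30),robot.ik([.54,.24,.12],t30),robot.ik([.54,.116,.12],t30))
for k,p in enumerate([[.50,.18,.22],[.54,.15,.19],[.52,-.10,.16],[.52,-.26,.16]]):
    robot.goto(p,R); robot.dwell(.2)
    im,d,T=wrist(); np.savez(f"w{k}.npz",p=im,d=d,T=T)
    print(k,robot.read_t(),robot.read_position(),robot.read_qpos().round(0) if hasattr(robot.read_qpos(),'round') else robot.read_qpos())
a=[np.load(f"w{k}.npz")["p"] for k in range(4)]
g=np.vstack([np.hstack(a[:2]),np.hstack(a[2:])])[:,:,::-1]
cv2.imwrite("pics/w.png",cv2.resize(g,(800,600)))
E
```

```text
None None None
0 2.1917 [0.4999251  0.18055102 0.21988179] [ 41.   7. -18.  -0. -65.  49.]
1 2.7833 [0.53994771 0.15065075 0.19082677] [ 36.  11. -17.   0. -62.  54.]
2 4.025 [ 0.52043194 -0.09893097  0.16010139] [ 10.  10. -23.   0. -57.  80.]
3 4.9583 [ 0.52035524 -0.25907029  0.16020621] [ -7.  15. -17.  -0. -58.  97.]
```

View pics/w.png

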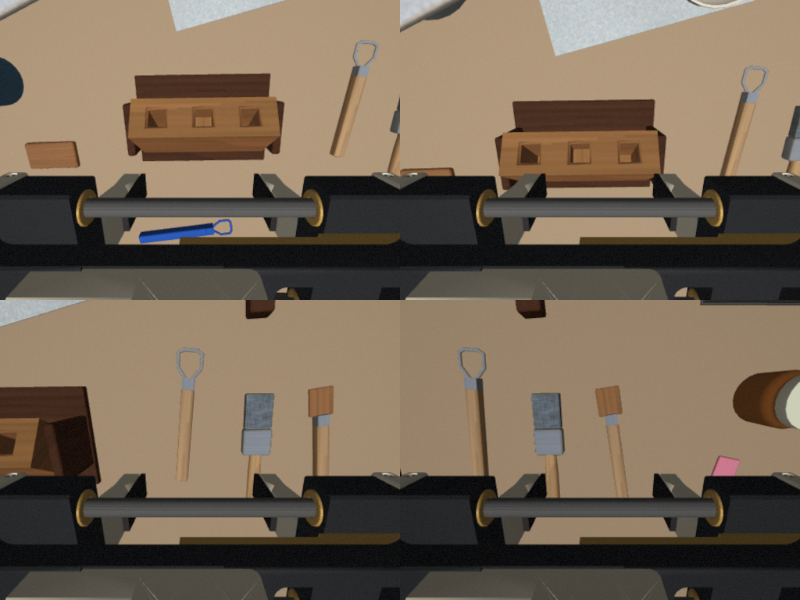

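```bash
python3 - <<'E'
from h import *
n=np.array([.5,0,.866025])
# rack
for k in(0,1):
    z=np.load(f"w{k}.npz");w=cloud("wrist",z["d"],z["T"]);T=z["T"];f,cx,cy,_=K("wrist")
    m=(w[...,0]>.50)&(w[...,0]<.575)&(w[...,1]>.06)&(w[...,1]<.29)&(w[...,2]>.07)&(w[...,2]<.13)
    q=w[m]; s=q@n; c0=np.median(s); 
    for _ in range(4):
        I=abs(w@n-c0)<.006; I&=m; A=np.c_[w[I][:,:2],np.ones(I.sum())]; co,*_=np.linalg.lstsq(A,w[I][:,2],rcond=None)
        nn=np.array([-co[0],-co[1],1]);nn/=np.linalg.norm(nn); c0=np.median(w[I]@n)
    print(k,"plane n",nn.round(3),"c",c0.round(4),"std",np.std(w[I]@n-c0).round(4),"ridge/x range",np.percentile(w[I],[1,99],axis=0).round(4).tolist())
    v,u=np.mgrid[:384,:512]; r=np.stack([(u-cx)/f,(v-cy)/f,np.ones_like(u)],-1)@T[:3,:3].T
    lam=(c0-T[:3,3]@n)/(r@n); P=T[:3,3]+r*lam[...,None]
    hole=(w@n<c0-.007)&(P[...,0]>.51)&(P[...,0]<.567)&(P[...,1]>.085)&(P[...,1]<.275)
    N,L,st,ce=cv2.connectedComponentsWithStats(hole.astype(np.uint8))
    for j in range(1,N):
        if st[j,4]>60:
            H=P[L==j]; b=np.percentile(H,[2,98],axis=0)
            print("  hole n",st[j,4],"px",ce[j].round(0),"cent",H.mean(0).round(4),"mid",b.mean(0).round(4),"span",(b[1]-b[0]).round(4),"depth below",np.percentile(c0-w[L==j]@n,[50,80,95]).round(4))
# tools
for n_,k in(("top",None),("scene",None),("wrist",0),("wrist",1),("wrist",2),("wrist",3)):
    z=np.load(f"{n_}.npz" if k is None else f"w{k}.npz");w=cloud(n_,z["d"],None if k is None else z["T"]); w=np.nan_to_num(w)
    zt=w[...,2]-0
    for nm,(x0,x1,y0,y1) in dict(loop=(.41,.635,-.13,-.04),pad=(.38,.62,-.33,-.235)).items():
        m=(w[...,0]>x0)&(w[...,0]<x1)&(w[...,1]>y0)&(w[...,1]<y1)
        g=np.median(w[m&(zt<.008)][:,2]) if m.any() else 0
        h=cv2.morphologyEx((m&(zt-g>.009)&(zt<.035)).astype(np.uint8),cv2.MORPH_OPEN,np.ones((2,2),np.uint8))
        N,L,st,ce=cv2.connectedComponentsWithStats(h)
        if N<2: continue
        j=1+st[1:,4].argmax(); q=w[L==j]
        if len(q)<60: continue
        vx,vy,px,py=cv2.fitLine(q[:,:2].astype(np.float32),cv2.DIST_HUBER,0,.001,.001).ravel()
        if vx<0: vx,vy=-vx,-vy
        t=(q[:,:2]-[px,py])@[vx,vy]; lo,hi=np.percentile(t,[.5,99.5])
        print(n_,k,nm,len(q),"g",g.round(4),"z",np.median(q[:,2]).round(4),"yaw",np.degrees(np.arctan2(vy,vx)).round(2),"butt",np.round([px+lo*vx,py+lo*vy],4),"end",np.round([px+hi*vx,py+hi*vy],4),"L",(hi-lo).round(3))
# IK scan
def R(a,yaw=0):  # gripper z tilted a deg outward(+) from down
    a=np.radians(a);y=np.radians(yaw);Z=np.array([[np.cos(y),-np.sin(y),0],[np.sin(y),np.cos(y),0],[0,0,1]])
    return Z@np.array([[np.cos(a),0,np.sin(a)],[0,-1,0],[np.sin(a),0,-np.cos(a)]])
for a in(50,40,35,30,25,20,15,10):
    o=[]
    for y in(.115,.178,.24):
        for s in(.15,.03): 
            q=robot.ik(np.array([.535,y,.10])+s*n,R(a)); o.append(None if q is None else round(float(min(-.11-q[4],71-abs(q[2]-0))),0))
    print(a,o,[robot.ik([.50+.03,-.077,.004],R(a-60,-4)) is not None, robot.ik([.42+.1,-.28,.004],R(a-60,9)) is not None])
E
```

```text
0 plane n [0.494 0.006 0.869] c 0.356 std 0.0013 ridge/x range [[0.5133, 0.077, 0.0859], [0.5626, 0.2712, 0.1137]]
  hole n 720 px [244. 123.] cent [0.5648 0.192  0.085 ] mid [0.5642 0.1818 0.0854] span [0.0047 0.1838 0.0027] depth below [0.0645 0.0656 0.0752]
  hole n 867 px [252. 176.] cent [0.5142 0.1837 0.1142] mid [0.5262 0.1815 0.1073] span [0.0315 0.1861 0.0182] depth below [0.0149 0.02   0.0252]
  hole n 445 px [201. 152.] cent [0.5367 0.2352 0.1012] mid [0.5368 0.2352 0.1012] span [0.018  0.0219 0.0104] depth below [0.0278 0.0469 0.0615]
  hole n 439 px [261. 151.] cent [0.5375 0.1744 0.1007] mid [0.5378 0.1745 0.1006] span [0.018  0.0216 0.0104] depth below [0.0291 0.0301 0.0309]
  hole n 432 px [320. 150.] cent [0.538  0.1138 0.1005] mid [0.5378 0.1137 0.1006] span [0.018  0.0215 0.0104] depth below [0.0266 0.0449 0.0615]
1 plane n [0.501 0.006 0.866] c 0.3561 std 0.0012 ridge/x range [[0.5148, 0.0768, 0.0858], [0.5628, 0.2714, 0.1137]]
  hole n 780 px [213. 166.] cent [0.5647 0.1918 0.0852] mid [0.564  0.1821 0.0856] span [0.0046 0.1829 0.0026] depth below [0.07   0.0713 
[... 1447 characters left out ...]
 g 0.0003 z 0.0145 yaw 7.16 butt [ 0.3286 -0.305 ] end [ 0.5959 -0.2714] L 0.269
wrist 3 loop 2613 g 0.0003 z 0.0176 yaw -5.71 butt [ 0.4657 -0.0758] end [ 0.6322 -0.0924] L 0.167
wrist 3 pad 2712 g 0.0003 z 0.0171 yaw 9.35 butt [ 0.427  -0.2994] end [ 0.5957 -0.2716] L 0.171
50 [None, 13.0, None, None, None, None] [True, True]
40 [None, None, None, None, None, None] [True, True]
35 [14.0, None, 18.0, None, 22.0, None] [True, True]
30 [24.0, None, 26.0, None, 29.0, None] [True, True]
25 [33.0, None, 34.0, 14.0, 36.0, 17.0] [True, True]
20 [40.0, 22.0, 41.0, 23.0, 43.0, 26.0] [True, True]
15 [48.0, 30.0, 48.0, 32.0, 50.0, 34.0] [True, True]
10 [54.0, 38.0, 55.0, 39.0, 56.0, 41.0] [True, True]
```

The 2×2 wrist picture shows the rack with three mouths (w0 pixels about (201,152), (261,151), (320,150)) and the two wooden tools with the brush between them. Depth shows the middle pocket ends 30 mm down, so the stub is probably there; I'll use the outer two and still feel for a stop. Next is a close crop with the planned grasps overlaid.

```bash
cat >> h.py <<'E'
def Rt(a,yaw=0):
    a=np.radians(a);y=np.radians(yaw);Z=np.array([[np.cos(y),-np.sin(y),0],[np.sin(y),np.cos(y),0],[0,0,1]])
    return Z@np.array([[np.cos(a),0,np.sin(a)],[0,-1,0],[np.sin(a),0,-np.cos(a)]])
RY=.7; N=np.array([.5*np.cos(np.radians(RY)),.5*np.sin(np.radians(RY)),.866025])
MOUTH={0:np.array([.5393,.1128,.1]),2:np.array([.538,.2358,.1])}
A=20  # gripper tilt at the rack; grasp tilt is A-60
# head end (x,y), yaw
TOOL={"loop":(np.array([.633,-.0902]),-6.0),"pad":(np.array([.5957,-.2716]),9.35)}
def grasp(nm,x=.030):
    e,y=TOOL[nm]; u=np.array([np.cos(np.radians(y)),np.sin(np.radians(y))])
    return np.r_[e-(.120-x)*u,.010],Rt(A-60,y)
E
python3 - <<'E'
from h import *
out=[]
for k,nm in((2,"loop"),(3,"pad")):
    z=np.load(f"w{k}.npz");w=np.nan_to_num(cloud("wrist",z["d"],z["T"]));T=z["T"]
    # refine using handle tops only
    e,y=TOOL[nm];u=np.r_[np.cos(np.radians(y)),np.sin(np.radians(y))]
    t=(w[...,:2]-e)@u; l=(w[...,:2]-e)@[-u[1],u[0]]
    m=(t>-.12)&(t<-.06)&(abs(l)<.02)&(w[...,2]>.011)&(w[...,2]<.025);q=w[m]
    b=[q[abs(t[m]-c)<.006][:,:2] for c in(-.115,-.095,-.075)]
    print(nm,m.sum(),"z",np.median(q[:,2]),"mid-lines",[((x.max(0)+x.min(0))/2-0).round(4).tolist() for x in b if len(x)],
      "yaw",[np.degrees(np.arctan2(*cv2.fitLine(q[:,:2].astype(np.float32),cv2.DIST_L2,0,.01,.01).ravel()[[1,0]])).round(2)],
      "lat",np.percentile(l[m],[1,50,99]).round(4))
    im=z["p"][:,:,::-1].copy(); P,_=grasp(nm); big=cv2.resize(im,None,fx=2,fy=2)
    uv=proj("wrist",np.array([[*(e-s*u),.018] for s in(.19,.09,.05,0)]),T)*2
    for a in uv: cv2.circle(big,tuple(int(i) for i in a),3,(0,255,0),-1)
    c=uv[2]; x0=int(np.clip(c[0]-190,0,1024-380)); out.append(big[60:520,x0:x0+380])
    print(P,[robot.ik(P+[0,0,h],_) is not None for h in(0,.1)])
cv2.imwrite("pics/crop.png",np.hstack(out))
for k in MOUTH: print([robot.ik(MOUTH[k]+N*s,Rt(A,RY)) is not None for s in(.14,.1,.06,.025,.015)])
E
```

```text
loop 844 z 0.0181038130786966 mid-lines [[0.5193, -0.0767], [0.5387, -0.0788], [0.5584, -0.0802]] yaw [np.float32(-4.74)] lat [-0.0072  0.0017  0.0107]
[ 0.54349303 -0.08079244  0.01      ] [True, True]
pad 760 z 0.018107735022220045 mid-lines [[0.4824, -0.2888], [0.5013, -0.2854], [0.5214, -0.282]] yaw [np.float32(9.05)] lat [-0.0071  0.0018  0.0106]
[ 0.50689571 -0.28622185  0.01      ] [True, True]
[True, True, True, True, True]
[True, True, True, True, True]
```

View pics/crop.png

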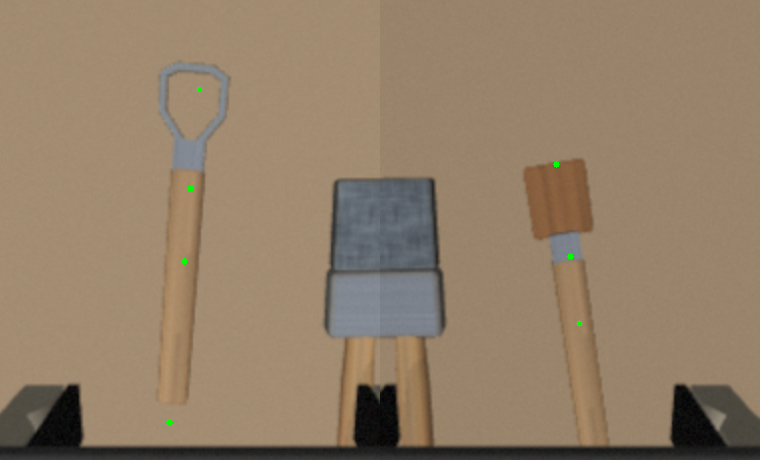

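The crop confirms the choice: left is the loop tool (wood handle, wire loop top at (195,65), butt at (172,403)), and right is the wooden paddle (blade top at (556,163)). The loop estimate sits about 11 mm short because my mask clipped it, so I'll correct that and then grasp.

```bash
cat >> h.py <<'E'
TOOL={"loop":(np.array([.6447,-.0875]),-4.7),"pad":(np.array([.5957,-.2703]),9.1)}
def pick(nm):
    P,R=grasp(nm); robot.move_gripper(.6)
    robot.goto(P+[0,0,.10],R); robot.servo_line(P,speed=.12); robot.move_gripper(0)
    print("grip",robot.read_grip_width()*88,robot.read_finger_force(),robot.read_t())
    robot.servo_line(P+[0,0,.06],speed=.12); robot.servo_line(P+[-.05,0,.2],ori=Rt(A,0),speed=.15)
def pre(k,s=.125):
    robot.goto(MOUTH[k]+N*(s+.05),Rt(A,RY)); robot.servo_line(MOUTH[k]+N*s,speed=.12); robot.dwell(.2)
E
python3 - <<'E'
from h import *
pick("loop"); pre(2)
print(robot.read_t(),robot.read_position(),robot.read_grip_width()*88,robot.read_force())
im,d,T=wrist(); p,ds=robot.grab_frame("scene"); np.savez("pre.npz",p=p,ds=ds,im=im,d=d,T=T)
uv=proj("scene",np.array([MOUTH[2]+N*.025,MOUTH[2]]))
c=p[90:250,210:410]; s=cv2.resize(c,None,fx=2.8,fy=2.8,interpolation=cv2.INTER_CUBIC)
for a in uv: cv2.circle(s,tuple(int(i) for i in (a-[210,90])*2.8),2,(0,255,0),-1)
w=cv2.resize(im[:200,100:400],(560,374)); o=np.zeros((600,800,3),np.uint8)
o[:300,:400]=cv2.resize(s,(400,300)) if 0 else 0
o[:448,:][:, :560]=s; o[448:,:228]=cv2.resize(im,(228,152)); 
cv2.imwrite("pics/pre.png",o[:,:,::-1])
E
```

```text
grip 17.670070681250312 29.98464524745941 8.1833
12.0917 [0.60114963 0.23683442 0.20919702] 17.76394841267471 [ 0.03747357  0.48174962 -0.72018534]
```

View pics/pre.png

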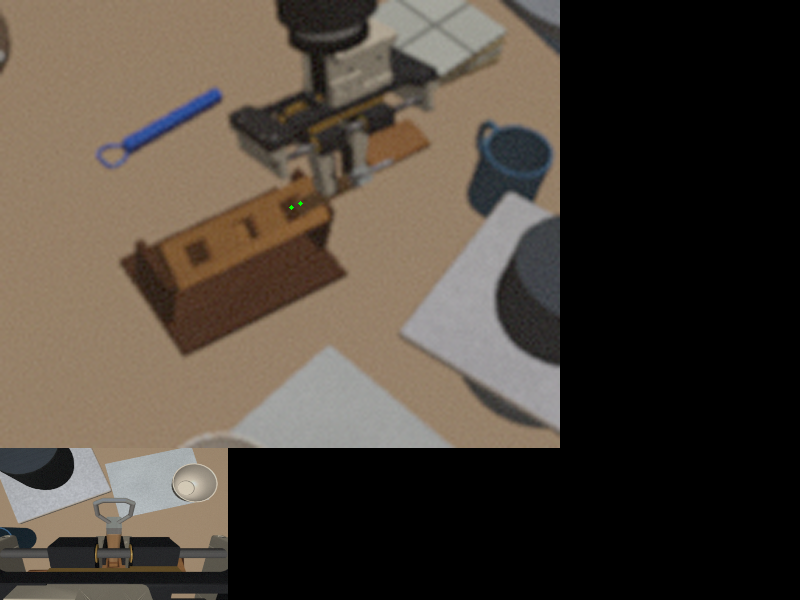

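The scene crop (left) shows the loop tool held over the left-hand pocket (green dots at (292,207)). The wrist inset shows the loop upright and centred between the fingers. Inserting by feel.

```bash
cat >> h.py <<'E'
def insert(k,s0=.125,s1=.024,st=.006,lim=9):
    f0=np.array(robot.read_force()); s=s0; fx=[]
    while s>s1+1e-6:
        s=max(s-st,s1); robot.servo_line(MOUTH[k]+N*s,speed=.05); f=np.array(robot.read_force())-f0
        fx.append((round(s*1e3),round(float(f@N),1),*np.round(f,1).tolist()))
        if np.linalg.norm(f)>lim: break
    for r in fx: print(*r)
    print("s",s,"t",robot.read_t(),"w",robot.read_grip_width()*88); return s
E
python3 - <<'E'
from h import *
insert(2)
E
```

```text
119 0.0 -0.9 0.2 0.5
113 -0.3 -1.4 0.1 0.4
107 -0.3 -0.9 0.9 0.2
101 -0.3 -2.0 1.6 0.8
95 -0.1 -1.1 1.2 0.5
89 -0.2 -1.4 0.6 0.6
83 -0.9 -1.5 0.5 -0.1
77 0.3 -1.1 -0.3 1.0
71 0.4 0.1 0.2 0.5
65 -1.2 -1.3 0.8 -0.6
59 0.2 -0.6 0.4 0.6
53 0.3 -0.8 0.6 0.8
47 -0.8 -0.8 1.2 -0.4
41 -0.6 -0.5 0.3 -0.3
35 -0.3 -1.8 0.5 0.7
29 -0.2 -0.9 1.1 0.3
24 2.6 0.2 1.7 2.8
s 0.024 t 16.7083 w 17.46157760414909
```

```bash
cat >> h.py <<'E'
def release():
    robot.move_gripper(.36); robot.dwell(.3)
    p=np.array(robot.read_position()); R=np.array(robot.read_tcp_rot())
    robot.servo_line(p-R[:,2]*.10,speed=.12); print("rel",robot.read_t())
E
python3 - <<'E'
from h import *
s=insert(2,.024,.016,.002,8); release()
pick("pad"); pre(0); s=insert(0)
E
```

```text
22 7.1 3.3 -2.2 6.3
20 14.4 5.9 -4.0 13.2
s 0.019999999999999997 t 17.2083 w 17.393779171842333
rel 19.0083
grip 17.505490909578345 29.995275735855103 23.175
119 -0.9 -0.3 0.8 -0.9
113 0.8 0.3 0.7 0.7
107 -0.3 -0.5 -0.1 -0.1
101 0.2 -0.3 0.3 0.4
95 -0.7 0.2 1.7 -0.9
89 -1.1 -1.0 0.5 -0.7
83 -1.3 -0.9 1.6 -1.0
77 -1.1 -0.5 0.2 -1.0
71 -0.3 -0.7 0.4 0.1
65 -0.9 -0.4 0.7 -0.8
59 -0.9 -0.7 1.5 -0.7
53 -0.4 -0.1 -0.1 -0.4
47 -0.5 -0.7 0.9 -0.2
41 -0.8 -0.4 2.0 -0.7
35 -0.5 -0.2 0.9 -0.4
29 -0.8 -0.7 0.6 -0.5
24 4.4 1.6 2.0 4.1
s 0.024 t 31.9167 w 17.948439790934376
```

```bash
python3 - <<'E'
from h import *
s=insert(0,.024,.014,.002,8); release()
robot.goto([.42,.0,.33],Rt(0,0)); robot.dwell(.2)
p,ds=robot.grab_frame("scene"); t,dt=robot.grab_frame("top")
w=np.nan_to_num(cloud("scene",ds)); wt=np.nan_to_num(cloud("top",dt))
for n_,W in(("scene",w),("top",wt)):
    for k in MOUTH:
        # points along each tool axis: height above mouth along N
        r=W-MOUTH[k]; h=r@N; l=r-h[...,None]*N; m=(abs(l[...,1])<.03)&(abs(np.linalg.norm(l,axis=-1))<.03)&(h>.02)&(h<.25)
        print(n_,k,m.sum(),np.percentile(h[m],[50,98,100]).round(4) if m.any() else None)
o=np.hstack([cv2.resize(p[90:250,210:410],(400,320)),cv2.resize(t[60:300,100:400],(400,320))])
cv2.imwrite("pics/end.png",o[:,:,::-1]); print(robot.read_t())
E
```

```text
22 7.8 3.4 -1.2 7.0
20 12.3 4.7 -4.7 11.6
s 0.019999999999999997 t 32.4167 w 17.883754936365083
rel 34.2167
scene 0 95 [0.0781 0.1183 0.1203]
scene 2 96 [0.0709 0.1176 0.1184]
top 0 256 [0.0841 0.1174 0.1195]
top 2 185 [0.0692 0.1172 0.1187]
35.2917
```

View pics/end.png

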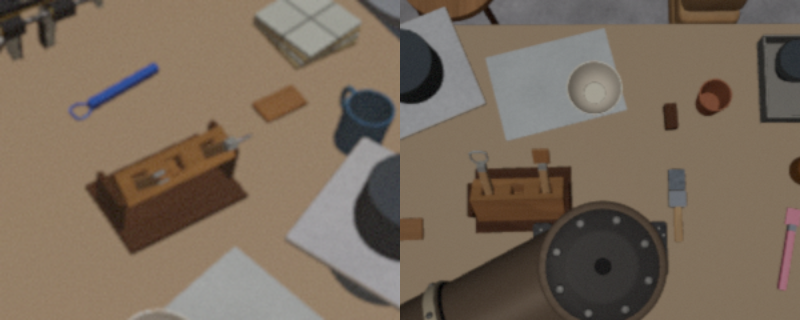

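Both tools stand in the outer pockets. In the top crop the loop is at (480,157) and the paddle at (541,157). Head ends measure about 117 mm above the mouths, against 115 mm expected when fully home. The brush and other objects look unmoved.

```bash
python3 -c "
from rig import robot
print(robot.job_done())"
```

```text
the job is handed in; nothing more can be done
None
```

The job is handed in: the loop tool is in the left-hand pocket and the paddle tool in the right-hand one, both handle-down to a firm stop at the bottom, done in about 35 s with the other objects apparently unmoved.

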